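# Free the slide box from the row

## Robot

A 6-joint arm with a two-finger parallel gripper is mounted at the origin on a cart in front of the work surface, level with it; the furniture and walls round the work are solid. World frame = base frame: x ahead of the robot, y to its left, z up, the work surface at z = 0. Lengths are in m, angles in rad, forces in N, time in s.
With the tool pointing down it reaches from about 0.35 to 0.85 m from the base axis. Payload 8.1 kg.
Tool frame: the origin (TCP) lies midway between the tips of the shut fingers; the grasp point (between the pads) lies 19 mm behind it; z points along the fingers, y is the line along which they close (so a half turn about z gives the same grasp; the last joint's range is limited). The gripper opens to 93 mm and grips with 3 to 60 N. Pads are 15 mm wide; open, the fingers measure 128 mm over their backs; the gripper's body (75 mm by 188 mm) begins 65 mm behind the grasp point.
Start: joints at [-1.325, 0.13, 1.488, -0, 1.523, -0.085], TCP at [0.195, -0.567, 0.197] pointing down, gripper open.
Joint ranges: [-2.96, 2.96], [-0.89, 2.26], [0.02, 2.5], [-1.34, 4.48], [0, 2.73], [-2.66, 2.66]. Speed limits (rad/s): [2.39, 2.39, 2.79, 3.14, 3.14, 3.14].

## Interface

Orientations are given as a rotation vector (axis times angle).
In Python, from plant import read_state, read_camera, get_calibration, close_job gives the robot as it stands.
- The arm moves only by the shell command python3 -m crank 'ROWS' [FORCE]. ROWS is JSON, a list that holds one entry, the list of rows, each a list of 7 numbers: the gripper's target within -1 to 1 (fully open at 1, half-way at 0, shut at -1), then the shift along the tool's x, y, z as a fraction of full scale, then the turn, a rotation vector about the tool's x, y, z as a fraction of full scale. In form: [[[grip, x, y, z, rx, ry, rz], ...]]. A call has exactly 5 rows; each row is the pose to reach, as a shift and turn from the pose commanded when the call began, along the tool's axes at that moment; what a row does not reach only later rows make up. Full scale, the value 1, is 0.5 m for a shift and 90 degrees for a turn. A row lasts 1/8 s, in which the tool goes at most 62.5 mm and 10.7 degrees, less where a joint would pass 70% of its speed; a pose out of reach is approached as far as the arm can. A call with a number of a shift or a turn outside -1 to 1 is refused whole. A call with a gripper value outside its range is refused whole. The fingers move at their own pace and stop on an object; FORCE is the grip in N (left out, the last holds). Time passes only in rows, so rows that repeat a pose let the fingers close, or fill a call up. It gives the time, the measured TCP pose, the force, the opening and the grip force at its end, in the units of the state.
- read_state(): the state, without advancing time (a new reading comes with each control period).
- read_camera(name): name is "scene" or "top"; returns the picture (420x560x3 uint8, red, green, blue); there is no depth.
- get_calibration(name): a dict with "fx", "fy", "cx", "cy" (pixels), "eye" and "orientation" of the camera in the world. Camera axes: x right, y down, z forward; pixel columns grow to the right and rows downward; lengths in m; the calibration is good to about 2 mm. A picture is of the moment at which its call begins. get_calibration takes no time and is no camera call.
- close_job(): hands the job in; it is judged then, once.
The state is a dict: "t": time; "q": joint angles; "dq": joint speeds; "joint_torque": joint torques, N m; "tool_pos": TCP position; "orientation": TCP orientation; "force": force on the tool from outside, world axes, zero at the start; "wrist_torque": the same for the moment, N m; "opening": finger opening in m; "gripper_force": force on a finger pad.
Only numpy, scipy, OpenCV 4.12 (cv2) and the standard library are available. Lean on these libraries where they do the work, as an engineer would, in place of code of your own. Each camera call takes 0.05 s, during which the arm holds its last target. There are 200 camera calls.

## Task

Three flat cartons lie side by side on the desk, touching. Slide the middle one straight out of the row along the desk, away from the robot, without lifting it, until there is a gap of about 3 cm between its near end and the far end of the largest carton; keep it in line with its old place, and leave the other two cartons where they are.

Things in the scene. Friction and masses are not known exactly. Their poses are not given: they have to be found in the camera images.
- slide_box: The middle carton of the row, flat, closed: 59 mm wide (its x), 82 mm long (its y), 23 mm high, 0.08 to 0.17 kg. Origin: centre of its underside. Its y axis runs along its long side and points away from the robot, out of the row (within about 25 degrees of straight ahead); its x axis points to the right seen from the robot. It slides freely on the desk (top at z = 0 to 1 mm); its end nearest the robot, a flat face 59 mm wide, is open to a push at its middle.
- fibre_box: The largest carton, touching the left long side of the middle one (seen from the robot): 63 mm wide (x), 90 mm long (y), 30 mm high, 0.14 kg, loose. Origin: centre of its underside; axes parallel to those of the middle carton. Its ends may stand up to 16 mm beyond the middle carton's ends.
- coverslip_box: The smallest carton, touching the right long side of the middle one: 35 mm wide (x), 48 mm long (y), 20 mm high, 0.07 kg, loose. Origin: centre of its underside; axes parallel to those of the middle carton. Its ends lie within the length of the largest carton.
Mind the look-alikes: they are no part of the job. Leave any pink look-alike of the fibre_box alone.

How it is judged:
At the end, for the whole second after the job is handed in: Middle carton flat and still beyond the row: gap to the far end of the largest 15 to 50 mm, within 20 mm sideways of its old line and 15 degrees of the largest; the largest and smallest each within 12 mm of their starts and parallel within 10 degrees (y of slide_box in the frame of fibre_box between 0.101 and 0.136 m and x of slide_box in the frame of fibre_box between 0.0405 and 0.0805 m and angle between the y axis of slide_box and the y axis of fibre_box, either way round below 0.262 rad and angle between the y axis of coverslip_box and the y axis of fibre_box, either way round below 0.175 rad and distance of each of fibre_box, coverslip_box from where it was at the start of the episode below 0.012 m and angle between slide_box's own z axis and vertical below 0.05 rad and height (world z) of slide_box below 0.004 m and linear speed of slide_box below 0.01 m/s); the robot touches nothing.
It fails at once if the middle carton is lifted more than 12 mm off the desk (height (world z) of slide_box above 0.012 m).
It fails at once if the largest carton is moved more than 15 mm (distance of fibre_box from where it was at the start of the episode above 0.015 m).
It fails at once if the smallest carton is moved more than 15 mm (distance of coverslip_box from where it was at the start of the episode above 0.015 m).
It also fails if it takes over 32 s, if anything falls off the work surface, if the arm or the gripper's body presses on something with over 40 N, if the wrist force passes 120 N, or if a joint passes its speed limit or range.

## Working session

There is one attempt and no reset: what is moved stays moved. The work goes in short steps, Python scripts to look and compute and a shell command to move; the robot and the scene stay as the last step left them, time stands still between calls to the robot, and variables do not carry over. Pictures are saved under pics/ and viewed, at most 10 in all, crops included, and the job is handed in when it is done.

```bash
mkdir -p pics
python3 - <<'E'
from plant import *
import cv2
for n in("top","scene"):
    im=read_camera(n); cv2.imwrite(f"pics/{n}0.png",im[:,:,::-1]); print(n,get_calibration(n))
s=read_state();print(s['t'],s['tool_pos'],s['orientation'],s['opening'])
E
```

```text
top {'fx': 437.80191677171, 'fy': 437.80191677171, 'cx': 277.70833136444384, 'cy': 201.4718538810462, 'eye': array([0.43686957, 0.19444587, 0.88586983]), 'orientation': array([-2.13659378,  2.12400572, -0.18386135])}
scene {'fx': 393.9059870539193, 'fy': 393.9059870539193, 'cx': 282.742251130296, 'cy': 207.67118434244685, 'eye': array([ 0.27200894, -0.38306493,  0.57706717]), 'orientation': array([-2.18646605,  0.60421069, -0.2819144 ])}
0.1 [ 0.19475303 -0.56691413  0.19645695] [-3.09702409e+00 -5.16973785e-01  2.42276488e-04] 0.0933734657899495
```

View pics/top0.png

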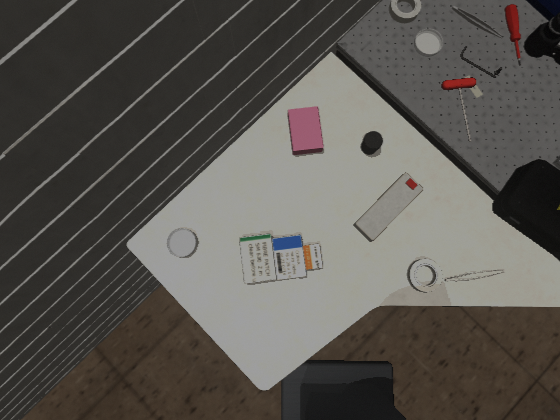

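View pics/scene0.png

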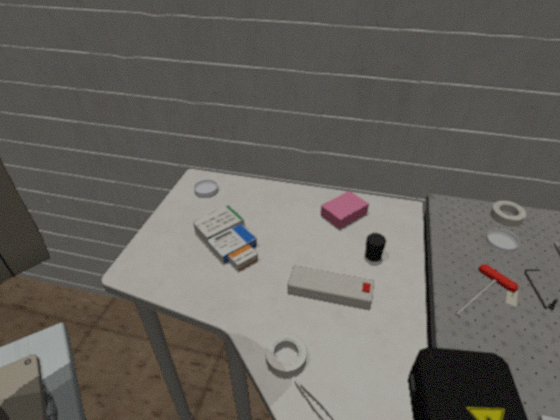

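```bash
cat > h.py <<'E'
import numpy as np
from plant import *
from scipy.spatial.transform import Rotation as R
def ray(n,u,v,z):
    c=get_calibration(n);d=R.from_rotvec(c['orientation']).apply([(u-c['cx'])/c['fx'],(v-c['cy'])/c['fy'],1])
    e=np.array(c['eye']);return (e+d*(z-e[2])/d[2])
def proj(n,p):
    c=get_calibration(n);q=R.from_rotvec(c['orientation']).inv().apply(np.array(p)-c['eye'])
    return q[0]/q[2]*c['fx']+c['cx'],q[1]/q[2]*c['fy']+c['cy']
E
python3 - <<'E'
from h import *
import cv2
im=cv2.imread('pics/top0.png')[222:297,230:330]
cv2.imwrite('pics/crop.png',cv2.resize(im,None,fx=8,fy=8,interpolation=cv2.INTER_CUBIC))
print(proj('top',[0,0,0]),ray('top',289,256,.023),ray('top',182,242,0))
E
```

```text
(np.float64(383.39444191127745), np.float64(522.406343544576)) [0.47966162 0.17312173 0.023     ] [0.50764086 0.3889145  0.        ]
```

View pics/crop.png

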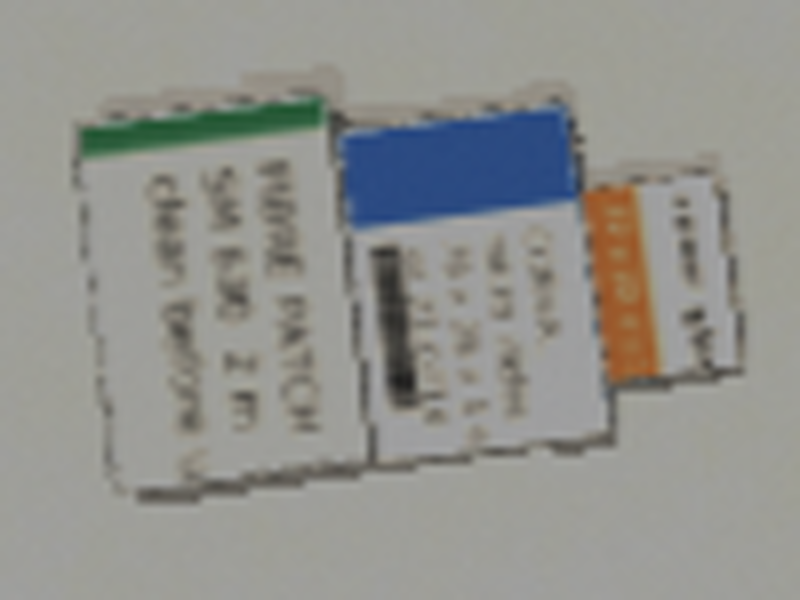

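```bash
cat >> h.py <<'E'
def box(P,z,off=(230,222),k=8):
    c=np.array([ray('top',off[0]+(u+.5)/k-.5,off[1]+(v+.5)/k-.5,z)[:2] for u,v in P]) # FL,FR,NR,NL
    y=(c[0]+c[1]-c[2]-c[3])/2; x=(c[1]+c[2]-c[0]-c[3])/2
    return c.mean(0),np.linalg.norm(x),np.linalg.norm(y),np.degrees(np.arctan2(y[1],y[0])),np.degrees(np.arctan2(x[1],x[0]))+90
E
python3 - <<'E'
from h import *
F=box([(80,128),(322,98),(370,462),(118,495)],.0305)
S=box([(342,135),(567,106),(612,438),(375,465)],.0235)
C=box([(585,190),(718,178),(740,370),(608,383)],.0205)
for b in(F,S,C):print(b)
a=np.radians(np.mean([F[3],F[4],S[3],S[4]]));Y=np.array([np.cos(a),np.sin(a)]);X=np.array([Y[1],-Y[0]])
d=S[0]-F[0];print(np.degrees(a),'slide in fibre',d@X,d@Y)
near=S[0]-41e-3*Y;fin=F[0]+.061*X+(.1185-.041)*Y
st=read_state();T=R.from_rotvec(st['orientation']);print(T.as_matrix(),near,fin)
# tool: z down, x along +-Y
pre=near-Y*.04
for s in(1,-1):
  x=np.r_[s*Y,0];z=np.array([0,0,-1.]);G=R.from_matrix(np.c_[x,np.cross(z,x),z])
  rv=(T.inv()*G).as_rotvec(); print(s,'turn frac',rv/(np.pi/2))
print('pre shift',pre,T.inv().apply(np.r_[pre,.15]-st['tool_pos'])/.5, 'dist',(fin-near)@Y)
E
```

```text
(array([0.47444423, 0.2346579 ]), np.float64(0.06028884523254122), np.float64(0.08865156779241785), np.float64(7.555069041418424), np.float64(7.5577087699203105))
(array([0.47741139, 0.17351733]), np.float64(0.05690851793575933), np.float64(0.08089566814305843), np.float64(6.8600665579168965), np.float64(7.20639332809877))
(array([0.4790109 , 0.12711327]), np.float64(0.03270090471223004), np.float64(0.047180633681838044), np.float64(6.2792141577248275), np.float64(5.685006441814849))
7.294809424338601 slide in fibre 0.061022442420876954 -0.004820168796814374
[[ 9.45782203e-01  3.24801225e-01 -4.34889199e-04]
 [ 3.24801490e-01 -9.45780741e-01  1.66799504e-03]
 [ 1.30457003e-04 -1.71881268e-03 -9.99998514e-01]] [0.43674325 0.16831137] [0.55906241 0.18399218]
1 turn frac [-1.09890228e-03  2.85641614e-05  1.29541589e-01]
-1 turn frac [-4.21076991e-05 -1.61994066e-03 -1.87045773e+00]
pre shift [0.39706701 0.16323238] [ 0.85698314 -1.24953365  0.09517356] dist 0.12332016879681434
```

```bash
python3 -m crank '[[[-1,0.08,-0.065,0,0,0,0.026],[-1,0.16,-0.13,0,0,0,0.052],[-1,0.24,-0.195,0,0,0,0.078],[-1,0.32,-0.26,0,0,0,0.104],[-1,0.4,-0.325,0,0,0,0.13]]]'
cat > m.py <<'E'
import sys
from h import *
st=read_state();T=R.from_rotvec(st['orientation'])
p=np.array(eval(sys.argv[1]));a=np.radians(7.3)
G=R.from_matrix(np.c_[[np.cos(a),np.sin(a),0],[np.sin(a),-np.cos(a),0],[0,0,-1]])
print(st['t'],np.round(st['tool_pos'],4),np.round(st['force'],1),st['opening'],'shift',np.round(T.inv().apply(p-st['tool_pos'])/.5,4),'turn',np.round((T.inv()*G).as_rotvec()/(np.pi/2),4))
E
python3 m.py '[.397,.163,.15]'
```

```text
t: 0.72
tool_pos: [0.3317, -0.3471, 0.197]
orientation: [-3.135, -0.196, 0.0]
force: [0.6, -0.2, -0.5]
opening: 0.0477
gripper_force: 0.0
0.725 [ 0.3317 -0.3471  0.197 ] [ 0.6 -0.2 -0.5] 0.04766061724765794 shift [ 0.2567 -0.996   0.0945] turn [-0.0003  0.0001 -0.0016]
```

```bash
python3 -m crank '[[[-1,0.026,-0.1,0,0,0,0],[-1,0.052,-0.2,0,0,0,0],[-1,0.078,-0.3,0,0,0,0],[-1,0.104,-0.4,0,0,0,0],[-1,0.13,-0.5,0,0,0,0]]]' >/dev/null;  python3 -m crank '[[[-1,0.026,-0.1,0.02,0,0,0],[-1,0.052,-0.2,0.04,0,0,0],[-1,0.078,-0.3,0.06,0,0,0],[-1,0.104,-0.4,0.08,0,0,0],[-1,0.13,-0.5,0.095,0,0,0]]]'; python3 m.py '[.397,.163,.010]'
python3 - <<'E'
from h import *
import cv2
for n in("top",):
    im=read_camera(n); cv2.imwrite(f"pics/{n}1.png",im[:,:,::-1])
E
```

```text
t: 1.98
tool_pos: [0.3967, 0.1653, 0.1493]
orientation: [3.135, 0.199, -0.0]
force: [0.2, -0.3, -0.4]
opening: 0.0004
gripper_force: 0.0
1.975 [0.3967 0.1653 0.1493] [ 0.2 -0.3 -0.4] 0.0004218460616069405 shift [1.000e-04 4.600e-03 2.786e-01] turn [ 0.0001  0.0001 -0.0003]
```

View pics/top1.png

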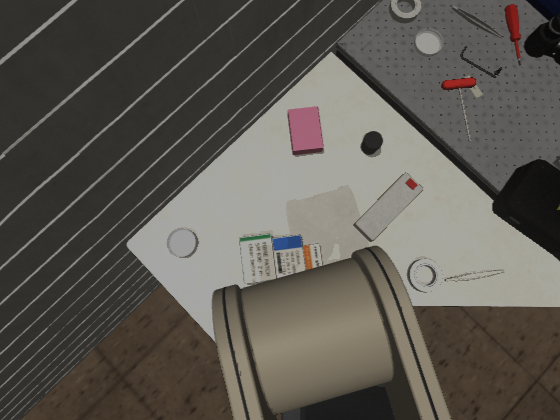

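The arm hides the near end, but the row (x 240–322, y 235–283) is undisturbed. I'll descend behind it.

```bash
python3 -m crank '[[[-1,0,0.005,0.06,0,0,0],[-1,0,0.005,0.12,0,0,0],[-1,0,0.005,0.18,0,0,0],[-1,0,0.005,0.24,0,0,0],[-1,0,0.005,0.278,0,0,0]]]'; python3 m.py '[.559,.184,.010]'
python3 - <<'E'
from h import *
import cv2
im=read_camera("scene"); cv2.imwrite(f"pics/s1.png",cv2.resize(im[170:310,120:320,::-1],None,fx=4,fy=4,interpolation=cv2.INTER_CUBIC))
E
```

```text
t: 2.65
tool_pos: [0.3961, 0.1607, 0.009]
orientation: [3.135, 0.199, -0.004]
force: [0.5, 0.7, -0.7]
opening: 0.0008
gripper_force: 0.0
2.65 [0.3961 0.1607 0.009 ] [ 0.5  0.7 -0.7] 0.0007791427335374387 shift [ 0.3291 -0.0051 -0.0028] turn [ 0.0002  0.0016 -0.0005]
```

View pics/s1.png

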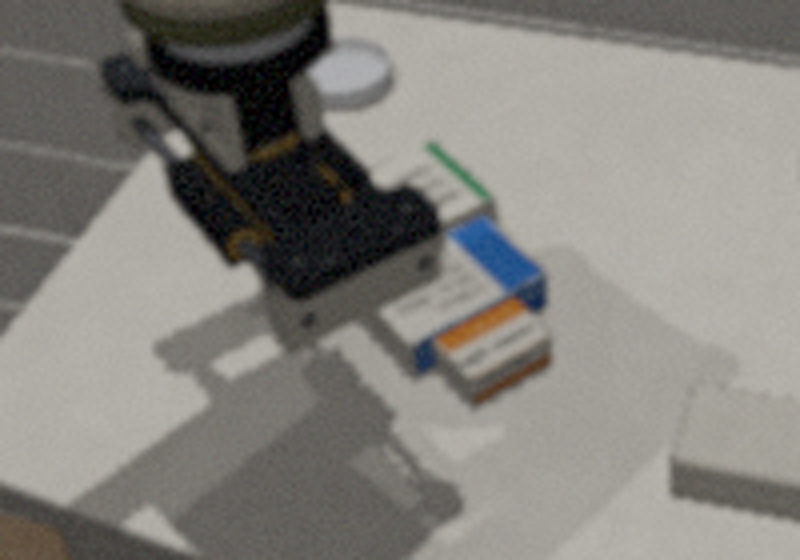

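```bash
python3 -m crank '[[[-1,0.03,-0.005,-0.003,0,0,0],[-1,0.055,-0.005,-0.003,0,0,0],[-1,0.07,-0.005,-0.003,0,0,0],[-1,0.085,-0.005,-0.003,0,0,0],[-1,0.1,-0.005,-0.003,0,0,0]]]'; python3 m.py '[.559,.184,.010]'
python3 - <<'E'
from h import *
import cv2
im=read_camera("top"); cv2.imwrite(f"pics/t2.png",cv2.resize(im[205:305,230:350,::-1],None,fx=6,fy=6,interpolation=cv2.INTER_CUBIC))
E
```

```text
t: 3.32
tool_pos: [0.4471, 0.1699, 0.0125]
orientation: [3.135, 0.199, -0.0]
force: [0.7, 0.2, -0.7]
opening: 0.0004
gripper_force: 0.0
3.325 [0.4471 0.1699 0.0125] [ 0.7  0.2 -0.7] 0.00044059400056338575 shift [0.2256 0.0003 0.005 ] turn [-0.      0.     -0.0006]
```

View pics/t2.png

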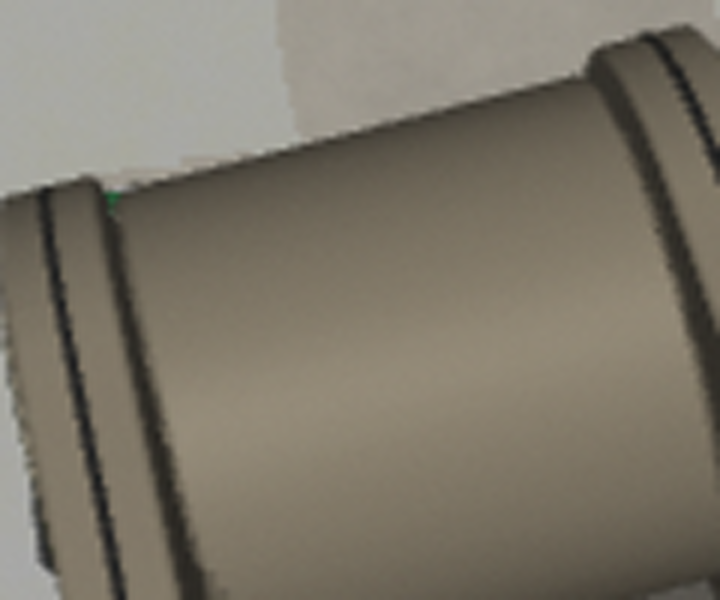

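The arm covers the row in the top view, so I'll use the scene camera.

Run:
```python
from h import *
import cv2
im=read_camera("scene"); cv2.imwrite(f"pics/s2.png",cv2.resize(im[170:310,150:350,::-1],None,fx=4,fy=4,interpolation=cv2.INTER_CUBIC))
```

```text
(no output)
```

View pics/s2.png

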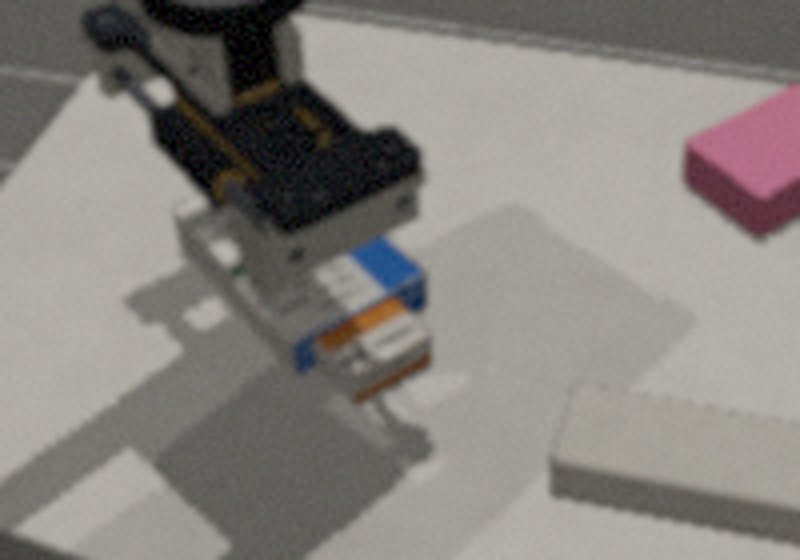

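Run:
```python
from h import *
import cv2
for f,c in(("pics/scene0.png",None),("now",None)):
    im=cv2.imread(f) if f!="now" else np.ascontiguousarray(read_camera("scene")[:,:,::-1])
    h=cv2.cvtColor(im,cv2.COLOR_BGR2HSV); m=cv2.inRange(h,(100,120,40),(125,255,255))
    n,l,s,ce=cv2.connectedComponentsWithStats(m)
    print([(tuple(s[i]),ce[i].round(1)) for i in range(1,n) if s[i][4]>8])
s=read_state();p=s['tool_pos'];print(p,proj('scene',p),s['force'])
S=np.array([.4774,.1735]);a=np.radians(7.3);Y=np.array([np.cos(a),np.sin(a)]);X=np.array([Y[1],-Y[0]])
for i,j in((1,1),(1,-1),(-1,1),(-1,-1)):
  q=S+X*.0295*i+Y*.041*j; print(i,j,q,proj('scene',np.r_[q,.0235]),proj('scene',np.r_[q,0]))
```

```text
[((np.int32(234), np.int32(225), np.int32(20), np.int32(17), np.int32(164)), array([243.4, 233. ])), ((np.int32(251), np.int32(241), np.int32(5), np.int32(6), np.int32(17)), array([253.2, 243.7])), ((np.int32(224), np.int32(256), np.int32(4), np.int32(6), np.int32(17)), array([225.5, 258.9]))]
[((np.int32(239), np.int32(230), np.int32(15), np.int32(12), np.int32(106)), array([245.8, 235.5])), ((np.int32(250), np.int32(242), np.int32(6), np.int32(5), np.int32(17)), array([252.9, 243.9])), ((np.int32(225), np.int32(255), np.int32(3), np.int32(7), np.int32(14)), array([225.8, 258.2]))]
[0.44693123 0.16988393 0.01244621] (np.float64(218.1624577814374), np.float64(248.68456969125728)) [ 0.12064127 -0.09151853  0.24692629]
1 1 [0.52181608 0.14944876] (np.float64(255.52456106201586), np.float64(237.48262015015297)) (np.float64(256.0655946687279), np.float64(245.72297919301852))
1 -1 [0.44048073 0.13902946] (np.float64(220.8726141181353), np.float64(255.5475069779008)) (np.float64(222.09964688425498), np.float64(263.85765943765773))
-1 1 [0.51431927 0.20797054] (np.float64(239.6257617203362), np.float64(222.5189763672515)) (np.float64(240.41959073754674), np.float64(230.67021562048697))
-1 -1 [0.43298392 0.19755124] (np.float64(205.7622396337581), np.float64(239.0377568182441)) (np.float64(207.20944745279598), np.float64(247.27951826436654))
```

Run:
```python
from h import *
import cv2
im=np.mean([read_camera("scene").astype(float) for _ in range(6)],0)[205:275,185:275,::-1]
im=np.clip(im*1.3,0,255).astype(np.uint8)
cv2.imwrite(f"pics/s3.png",cv2.resize(im,None,fx=8,fy=8,interpolation=cv2.INTER_CUBIC))
```

```text
(no output)
```

View pics/s3.png

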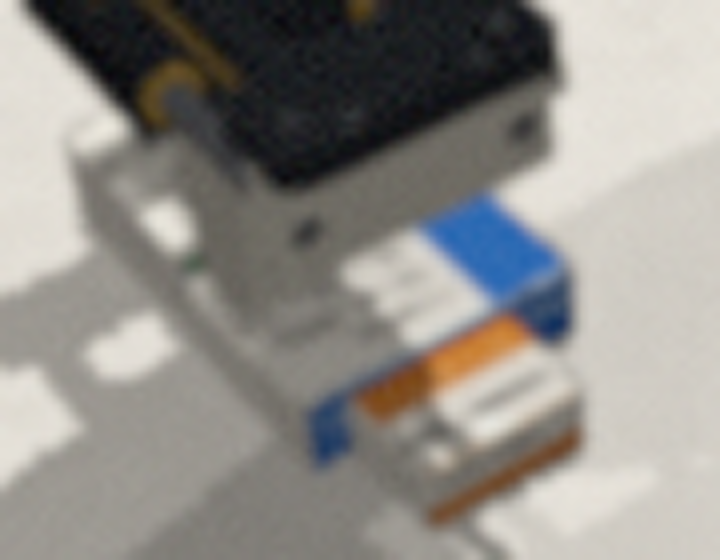

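```bash
python3 - <<'E'
from h import *
p=lambda u,v,z:ray('scene',184.5+u/8,204.5+v/8,z).round(4)
print('slide near R top',p(308,412,.0235),'bottom',p(318,465,0),'far R top',p(572,262,.0235),'bottom',p(570,335,0))
print('finger end, z=.0125/.026',p(255,340,.0125),p(255,340,.026))
print('edge at mid',p(240,350,.0235))
S=np.array([.4774,.1735])
E
python3 - <<'E'
from plant import read_state
s=read_state();print(s['t'],s['q'],s['tool_pos'],s['wrist_torque'])
E
```

```text
slide near R top [0.4435 0.1358 0.0235] bottom [0.4455 0.1399 0.    ] far R top [0.523  0.1496 0.0235] bottom [0.5204 0.1481 0.    ]
finger end, z=.0125/.026 [0.4457 0.1761 0.0125] [0.4416 0.1628 0.026 ]
edge at mid [0.4378 0.1639 0.0235]
3.775 [ 2.56221512e-01 -2.32323702e-02  2.00183529e+00 -2.81525203e-05
  1.16309757e+00  1.70034530e+00] [0.44649113 0.16988882 0.01241839] [ 0.03299294 -0.00664876 -0.01882167]
```

Run:
```python
from h import *
s=read_state();T=R.from_rotvec(s['orientation'])
def q(p): 
    u,v=proj('scene',s['tool_pos']+T.apply(p)); return round((u-184.5)*8),round((v-204.5)*8)
for n,p in dict(bodyRnear=(-.0375,.094,-.084),bodyRfar=(.0375,.094,-.084),bodyLnear=(-.0375,-.094,-.084),tip=(0,0,0),tipRnear=(-.0075,.0175,0),tipRfar=(.0075,.0175,0),tipLnear=(-.0075,-.0175,0),f40R=(-.0075,.0175,-.06),f40L=(-.0075,-.0175,-.06)).items(): print(n,q(p))
```

```text
bodyRnear (300, 398)
bodyRfar (590, 248)
bodyLnear (-95, -32)
tip (268, 354)
tipRnear (278, 407)
tipRfar (330, 380)
tipLnear (207, 329)
f40R (251, 229)
f40L (177, 152)
```

```bash
python3 - <<'E'
from h import *
import numpy as np
np.save('a.npy',np.mean([read_camera("scene").astype(float) for _ in range(4)],0))
E
python3 -m crank '[[[-1,-0.02,0,0,0,0,0],[-1,-0.05,0,0,0,0,0],[-1,-0.08,0,0,0,0,0],[-1,-0.09,0,0,0,0,0],[-1,-0.09,0,0,0,0,0]]]'
python3 - <<'E'
from h import *
import cv2
a=np.load('a.npy');b=np.mean([read_camera("scene").astype(float) for _ in range(4)],0)
s=read_state();T=R.from_rotvec(s['orientation'])
f=lambda i:cv2.resize(np.clip((i[205:275,185:275,::-1]-30)*1.6,0,255).astype(np.uint8),None,fx=4.4,fy=6,interpolation=cv2.INTER_CUBIC)
def crop(i,x0): return cv2.resize(np.clip((i[215:275,x0:x0+65,::-1]-40)*2,0,255).astype(np.uint8),None,fx=6,fy=6,interpolation=cv2.INTER_CUBIC)
A,B=crop(a,195),crop(b,180)
u,v=proj('scene',s['tool_pos']);cv2.circle(B,(int((u-179.5)*6),int((v-214.5)*6)),4,(0,0,255),1);print(u,v,s['tool_pos'],(u-179.5)*6,(v-214.5)*6)
cv2.imwrite('pics/s4.png',np.hstack([A,B]))
E
```

```text
t: 4.6
tool_pos: [0.4019, 0.1643, 0.0125]
orientation: [-3.135, -0.199, -0.001]
force: [-0.3, 0.6, 0.7]
opening: 0.0004
gripper_force: 0.0
198.4176408937666 258.64545390036784 [0.40256604 0.16429096 0.01261697] 113.50584536259953 264.87272340220704
```

View pics/s4.png

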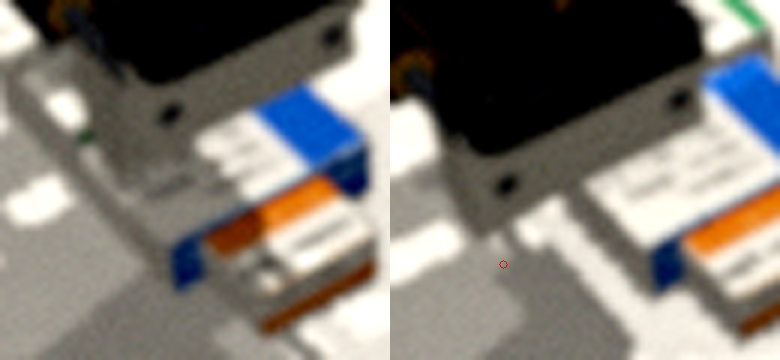

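```bash
python3 -m crank '[[[-1,0,0,0.003,0,0,0],[-1,0,0,0.006,0,0,0],[-1,0,0,0.009,0,0,0],[-1,0,0,0.012,0,0,0],[-1,0,0,0.015,0,0,0]]]'|egrep 'pos|force';python3 -m crank '[[[-1,0,0,0.002,0,0,0],[-1,0,0,0.004,0,0,0],[-1,0,0,0.006,0,0,0],[-1,0,0,0.007,0,0,0],[-1,0,0,0.008,0,0,0]]]'|egrep 'pos|force'
```

```text
tool_pos: [0.4021, 0.1642, 0.0048]
force: [-0.3, 0.1, -0.7]
gripper_force: 0.0
tool_pos: [0.4021, 0.1642, 0.0009]
force: [0.5, -0.5, -0.5]
gripper_force: 0.0
```

```bash
python3 -m crank '[[[-1,0,0,0.002,0,0,0],[-1,0,0,0.004,0,0,0],[-1,0,0,0.006,0,0,0],[-1,0,0,0.008,0,0,0],[-1,0,0,0.008,0,0,0]]]'|egrep 'pos|force'
python3 - <<'E'
from h import *
import cv2
b=np.mean([read_camera("scene").astype(float) for _ in range(4)],0);np.save('b.npy',b)
E
```

```text
tool_pos: [0.402, 0.1642, -0.0032]
force: [-0.1, -0.8, -0.3]
gripper_force: 0.0
```

Reported z is −3 mm with no desk contact, so the real fingertips are higher than reported, as the pictures suggested. I'll keep probing until contact.

```bash
python3 -m crank '[[[-1,0,0,0.003,0,0,0],[-1,0,0,0.006,0,0,0],[-1,0,0,0.009,0,0,0],[-1,0,0,0.012,0,0,0],[-1,0,0,0.012,0,0,0]]]'|egrep 'pos|force';python3 -m crank '[[[-1,0,0,0.002,0,0,0],[-1,0,0,0.004,0,0,0],[-1,0,0,0.006,0,0,0],[-1,0,0,0.008,0,0,0],[-1,0,0,0.008,0,0,0]]]'|egrep 'pos|force'
```

```text
tool_pos: [0.4019, 0.1642, -0.0092]
force: [0.8, -0.0, 0.6]
gripper_force: 0.0
tool_pos: [0.402, 0.1642, -0.0132]
force: [-0.2, -0.1, -0.1]
gripper_force: 0.0
```

Run:
```python
from h import *
import cv2
s=read_state()
b=np.mean([read_camera("scene").astype(float) for _ in range(4)],0)
B=cv2.resize(np.clip((b[215:275,180:255,::-1]-40)*2,0,255).astype(np.uint8),None,fx=8,fy=8,interpolation=cv2.INTER_CUBIC)
cv2.imwrite('pics/s5.png',B); print(s['t'],s['tool_pos'],s['force'],s['q'])
```

```text
8.125 [ 0.40198132  0.16421376 -0.01316365] [-0.2239102  -0.0748503  -0.08210962] [ 2.69624110e-01 -1.03081255e-01  2.13146698e+00  1.53170752e-05
  1.11338900e+00  1.71379900e+00]
```

```bash
python3 -m crank '[[[-1,0,0,0.002,0,0,0],[-1,0,0,0.004,0,0,0],[-1,0,0,0.006,0,0,0],[-1,0,0,0.008,0,0,0],[-1,0,0,0.01,0,0,0]]]'|egrep 'pos|force';python3 -m crank '[[[-1,0,0,0.002,0,0,0],[-1,0,0,0.004,0,0,0],[-1,0,0,0.005,0,0,0],[-1,0,0,0.006,0,0,0],[-1,0,0,0.006,0,0,0]]]'|egrep 'pos|force'
```

```text
tool_pos: [0.4021, 0.1642, -0.0181]
force: [-0.2, 0.5, 0.6]
gripper_force: 0.0
tool_pos: [0.4021, 0.1642, -0.0209]
force: [-2.4, -0.3, 3.1]
gripper_force: 1.5
```

Desk contact comes at reported z ≈ −0.020, so the tips sit about 20 mm higher than reported. I'll lift about 9 mm and look at the tip's sideways position.

```bash
python3 -m crank '[[[-1,0,0,-0.008,0,0,0],[-1,0,0,-0.016,0,0,0],[-1,0,0,-0.02,0,0,0],[-1,0,0,-0.02,0,0,0],[-1,0,0,-0.02,0,0,0]]]'|egrep 'pos|force'
python3 - <<'E'
from h import *
T=R.from_rotvec(read_state()['orientation']);p=np.array(read_state()['tool_pos'])
for n,q in dict(c=(0,0,-.02),Rn=(-.0075,.0175,-.02),Ln=(-.0075,-.0175,-.02),Rf=(.0075,.0175,-.02)).items():
    u,v=proj('scene',p+T.apply(q)); print(n,(u-179.5)*8,(v-214.5)*8)
E
```

```text
tool_pos: [0.402, 0.1642, -0.0112]
force: [0.4, -0.3, 0.6]
gripper_force: 0.0
c 151.3804733013751 364.8961025775766
Rn 158.88770024037876 420.7635436441492
Ln 90.33735156186594 338.0083343600727
Rf 213.56111518621947 392.28491623867694
```

View pics/s5.png

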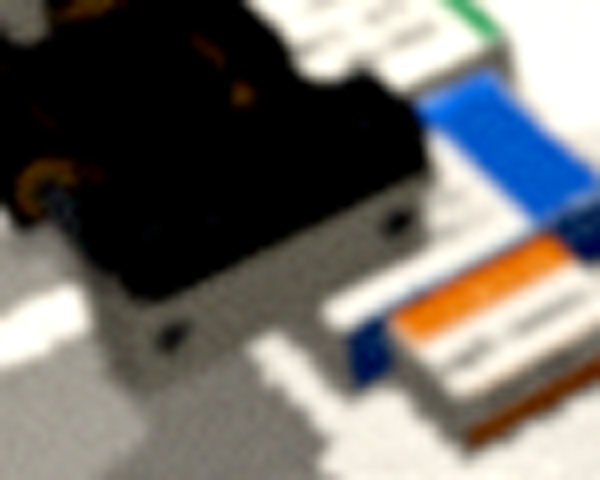

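The tip is hidden behind the gripper body, so its sideways offset is uncertain by up to about 15 mm to the left. As a hedge I'll push 7 mm right of centre, and track the blue, green and orange patches numerically.

```bash
cat > k.py <<'E'
from h import *
import cv2
# blue slide label / green fibre stripe / orange coverslip extents
for n in('scene','top'):
    im=np.mean([read_camera(n).astype(np.float32) for _ in range(2)],0).astype(np.uint8);h=cv2.cvtColor(im,cv2.COLOR_RGB2HSV)
    for c,lo,hi in(('blue',(100,120,40),(125,255,255)),('green',(55,90,30),(90,255,255)),('orange',(8,130,60),(20,255,255))):
        m=cv2.inRange(h,lo,hi);m[:190]=0;m[285:]=0;m[:,:190]=0;m[:,345:]=0
        k,l,s,ce=cv2.connectedComponentsWithStats(m)
        print(n,c,[(s[i].tolist(),ce[i].round(1).tolist()) for i in range(1,k) if s[i][4]>8])
s=read_state();print(s['t'],np.round(s['tool_pos'],4),np.round(s['force'],1))
E
python3 -m crank '[[[-1,0,0.014,0,0,0,0],[-1,0,0.014,0,0,0,0],[-1,0.02,0.014,0,0,0,0],[-1,0.04,0.014,0,0,0,0],[-1,0.04,0.014,0,0,0,0]]]'|grep force; python3 k.py
python3 -m crank '[[[-1,0.006,0,0,0,0,0],[-1,0.012,0,0,0,0,0],[-1,0.018,0,0,0,0,0],[-1,0.024,0,0,0,0,0],[-1,0.03,0,0,0,0,0]]]'|grep force; python3 k.py
```

```text
force: [0.3, 1.0, 0.7]
gripper_force: 0.0
scene blue [([246, 233, 8, 9, 51], [248.8, 237.2]), ([250, 242, 6, 5, 16], [252.8, 243.9]), ([224, 256, 4, 6, 16], [225.7, 258.6])]
scene green [([230, 209, 11, 10, 12], [234.8, 213.0])]
scene orange [([230, 245, 21, 12, 82], [239.6, 250.5])]
top blue [([273, 236, 29, 14, 321], [286.7, 242.5])]
top green [([240, 235, 30, 6, 90], [254.7, 237.4])]
top orange [([303, 245, 7, 4, 19], [305.6, 246.7])]
11.025 [ 0.4225  0.1598 -0.0113] [ 0.3 -1.4 -0.4]
force: [-0.9, -0.1, 0.5]
gripper_force: 0.4
scene blue [([253, 232, 5, 7, 23], [254.4, 235.6]), ([251, 239, 8, 8, 34], [254.9, 243.1])]
scene green [([227, 207, 13, 12, 25], [233.9, 213.1])]
scene orange [([202, 228, 7, 4, 10], [204.8, 229.0]), ([230, 245, 21, 12, 78], [239.7, 250.6]), ([245, 260, 12, 7, 13], [250.2, 262.8])]
top blue [([272, 231, 29, 12, 197], [285.0, 235.8])]
top green [([240, 234, 30, 7, 93], [254.8, 237.4])]
top orange []
11.85 [ 0.4378  0.1617 -0.011 ] [0.7 0.1 0.8]
```

Slide is moving out cleanly (top blue far edge 236→231) while green and orange stay put. Next I'll continue the push.

```bash
python3 -m crank '[[[-1,0.016,0,0,0,0,0],[-1,0.032,0,0,0,0,0],[-1,0.048,0,0,0,0,0],[-1,0.064,0,0,0,0,0],[-1,0.075,0,0,0,0,0]]]'|grep force; python3 k.py
```

```text
force: [-1.6, -0.3, 0.3]
gripper_force: 0.4
scene blue [([252, 232, 22, 15, 101], [262.4, 239.5])]
scene green [([209, 238, 3, 7, 13], [210.1, 240.8])]
scene orange [([231, 246, 19, 11, 74], [239.7, 250.8]), ([243, 260, 14, 8, 14], [249.5, 263.4])]
top blue []
top green []
top orange []
12.675 [ 0.4749  0.1664 -0.0111] [ 0.1 -0.6 -0.8]
```

```bash
python3 -m crank '[[[-1,0.016,0,0,0,0,0],[-1,0.032,0,0,0,0,0],[-1,0.048,0,0,0,0,0],[-1,0.064,0,0,0,0,0],[-1,0.075,0,0,0,0,0]]]'|grep force; python3 k.py
python3 - <<'E'
from h import *
a=np.radians(7.3);Y=np.array([np.cos(a),np.sin(a)]);p=np.array(read_state()['tool_pos'][:2])
print('tcpY',p@Y,'far R corners if straight',[proj('scene',np.r_[np.array([.5218,.1494])+Y*(p@Y+.0085-.4555),z]) for z in(.0235,0)])
E
```

```text
force: [-1.1, -0.2, -0.1]
gripper_force: 0.4
scene blue [([260, 226, 28, 17, 118], [273.4, 233.8])]
scene green [([209, 238, 3, 8, 15], [210.1, 241.3])]
scene orange [([231, 246, 19, 11, 72], [239.9, 250.7]), ([244, 262, 9, 5, 11], [247.9, 264.2])]
top blue []
top green []
top orange [([304, 251, 8, 18, 100], [307.8, 260.6])]
13.5 [ 0.5121  0.1711 -0.0111] [ 0.5 -0.2 -1. ]
tcpY 0.5297030572267851 far R corners if straight [(np.float64(287.2243953170835), np.float64(220.97492681867737)), (np.float64(287.19299105034605), np.float64(229.12213187673115))]
```

Position matches a straight slide. 39 mm remain, then I back off and lift.

```bash
python3 -m crank '[[[-1,0.018,0,0,0,0,0],[-1,0.036,0,0,0,0,0],[-1,0.054,0,0,0,0,0],[-1,0.068,0,0,0,0,0],[-1,0.077,0,0,0,0,0]]]'|egrep 'pos|force'
python3 -m crank '[[[-1,0,0,0,0,0,0],[-1,-0.02,0,0,0,0,0],[-1,-0.04,0,-0.04,0,0,0],[-1,-0.04,0,-0.14,0,0,0],[-1,-0.04,0,-0.24,0,0,0]]]'|egrep 'pos|force'
python3 -m crank '[[[-1,0,0.1,-0.05,0,0,0],[-1,0,0.2,-0.05,0,0,0],[-1,0,0.3,-0.05,0,0,0],[-1,0,0.4,-0.05,0,0,0],[-1,0,0.5,-0.05,0,0,0]]]'|egrep 'pos|force'
python3 k.py
```

```text
tool_pos: [0.5507, 0.1761, -0.0111]
force: [0.4, -0.6, 0.5]
gripper_force: 0.4
tool_pos: [0.5288, 0.1733, 0.1096]
force: [0.6, -0.4, 0.1]
gripper_force: 0.0
tool_pos: [0.5612, -0.0758, 0.1339]
force: [0.6, -1.0, -0.0]
gripper_force: 0.0
scene blue [([281, 203, 20, 14, 120], [290.2, 209.8]), ([275, 219, 26, 17, 110], [287.4, 226.5])]
scene green [([232, 210, 9, 9, 10], [235.6, 213.7]), ([209, 238, 3, 7, 11], [210.2, 241.5])]
scene orange [([331, 194, 14, 8, 24], [338.2, 197.2]), ([231, 246, 19, 11, 69], [239.7, 250.7]), ([245, 260, 12, 7, 12], [250.5, 262.7])]
top blue []
top green [([241, 235, 29, 6, 86], [254.9, 237.4])]
top orange [([303, 245, 9, 25, 144], [307.2, 257.0])]
15.575 [ 0.5612 -0.075   0.1337] [-0.2  0.2 -0.4]
```

Run:
```python
from h import *
import cv2
im0=cv2.imread('pics/top0.png');im1=np.ascontiguousarray(read_camera('top')[:,:,::-1])
Z=dict(blue=.0235,green=.0305,orange=.0205)
for nm,im in(('0',im0),('1',im1)):
    h=cv2.cvtColor(im,cv2.COLOR_BGR2HSV)
    for c,lo,hi in(('blue',(100,120,40),(125,255,255)),('green',(55,90,30),(90,255,255)),('orange',(8,130,60),(20,255,255))):
        m=cv2.inRange(h,lo,hi);m[:120]=0;m[285:]=0;m[:,:220]=0;m[:,345:]=0
        k,l,s,ce=cv2.connectedComponentsWithStats(m);i=1+s[1:,4].argmax()
        P=np.array([ray('top',x,y,Z[c])[:2] for y,x in np.argwhere(l==i)],np.float32)
        r=cv2.minAreaRect(P*1000); print(nm,c,s[i].tolist(),'centroid',P.mean(0).round(4),'rect',np.round(r[0],1),np.round(r[1],1),round(r[2],1))
```

```text
0 blue [273, 236, 29, 14, 322] centroid [0.506  0.1776] rect [506.  177.8] [22.6 55.1] 7.9
0 green [241, 234, 29, 7, 90] centroid [0.5151 0.2394] rect [515.1 239.7] [ 6.  55.7] 8.0
0 orange [303, 245, 9, 25, 138] centroid [0.4779 0.1373] rect [478.1 137.3] [46.1 11.8] 7.4
1 blue [266, 175, 28, 14, 296] centroid [0.6285 0.1923] rect [628.4 192.3] [22.5 54. ] 7.6
1 green [241, 234, 29, 7, 88] centroid [0.5151 0.2397] rect [515.1 239.7] [ 5.8 55.7] 8.0
1 orange [303, 245, 9, 25, 144] centroid [0.4779 0.1374] rect [478.1 137.4] [46.1 12.2] 7.8
```

Slide moved 123 mm straight, giving y ≈ 0.1186 in the fibre frame with less than 1° of rotation. The neighbours haven't moved.

```bash
python3 -c "
from plant import *
print(close_job())"
```

```text
the job is handed in; nothing more can be done
None
```

I pushed the middle carton 123 mm straight out, leaving a gap of about 3 cm to the far end of the largest, with the other two cartons unmoved in the top camera and the arm clear; the job is handed in, but no verdict came back.

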